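# Tare the kitchen scale without touching its sensor

### The arm

A 7-joint arm with a two-finger parallel gripper is mounted at the origin on the work surface. World frame = base frame: x ahead of the robot, y to its left, z up, the work surface at z = 0. Lengths are in m, angles in rad, forces in N, time in s.
With the tool pointing down it reaches from about 0.425 to 0.925 m from the base axis. Payload 6.8 kg.
Tool frame: the origin (TCP) lies on the mounting face of the last link; the fingertips stand 173 mm ahead of it and the grasp point (between the pads) lies 155 mm ahead of it; z points along the fingers, y is the line along which they close (so a half turn about z gives the same grasp; the last joint's range is limited). The gripper opens to 85 mm and grips with 20 to 120 N. Pads are 22 mm wide; open, the fingers measure 114 mm over their backs; the gripper's body (76 mm by 85 mm) begins 54 mm behind the grasp point. The pads swing forward as they close: fully open they stand 13 mm farther back than shut.
Start: joints at [1.083, 0.477, 0.022, 1.555, -0.011, 1.109, -0.083], TCP at [0.25, -0.627, 0.405] pointing down, gripper open.
Joint ranges: [-2.96, 2.96], [-0.34, 2.1], [-1.41, 1.46], [0.24, 2.44], [-1.37, 4.51], [0.17, 1.92], [-2.96, 2.96]. Speed limits (rad/s): [2.39, 2.39, 3.14, 3.14, 3.14, 3.14, 3.14].

### API

Orientations are given as a rotation vector (axis times angle).
In Python, from bench import r gives the robot as it stands.
- The arm moves only by the tool carry_out, never from a script. Its argument "moves" is a list of rows, each a list of 5 numbers: the shift along the tool's x, y, z in m, then the turn about the tool's z in rad, then the finger opening in m, from 0 to 0.0854. In form: [[dx, dy, dz, roll, claw], ...]. A call has exactly 8 rows; each row is the pose to reach, as a shift and turn from the pose commanded when the call began, along the tool's axes at that moment; what a row does not reach only later rows make up. A row lasts 1/10 s, in which the tool goes at most 50 mm and 8.59 degrees, less where a joint would pass 70% of its speed; a pose out of reach is approached as far as the arm can. A call with a gripper value outside its range is refused whole. The fingers move at their own pace and stop on an object; "force" is the grip in N (left out, the last holds). Time passes only in rows, so rows that repeat a pose let the fingers close, or fill a call up. It gives the time, the measured TCP pose, the force, the opening and the grip force at its end, in the units of the state.
- r.get_obs(): the state, without advancing time (a new reading comes with each control period).
- r.grab_frame(name): name is "scene" or "top" or "wrist"; returns the picture (480x640x3 uint8, red, green, blue); there is no depth.
- r.calibration(name): a dict with "fx", "fy", "cx", "cy" (pixels), "rvec" (rotation vector, rad) and "tvec" (3), from world to camera coordinates, as OpenCV has them. Camera axes: x right, y down, z forward; pixel columns grow to the right and rows downward; lengths in m; the calibration is good to about 2 mm. A picture is of the moment at which its call begins: read the wrist's pose just before it. calibration takes no time and is no camera call; for the wrist camera it gives the pose at the moment of the call.
- r.hand_in(): hands the job in; it is judged then, once.
The state is a dict: "clock": time; "joints": joint angles; "qvel": joint speeds; "tau": joint torques, N m; "tcp_pos": TCP position; "orientation": TCP orientation; "contact_force": force on the tool from outside, world axes, zero at the start; "moment": the same for the moment, N m; "grip_width": finger opening in m; "gripper_force": force on a finger pad.
Only numpy, scipy, OpenCV 4.12 (cv2) and the standard library are available. Lean on these libraries where they do the work, as an engineer would, in place of code of your own. Each camera call takes 0.05 s, during which the arm holds its last target. There are 200 camera calls.

### The job

On the scale that carries the open steel pot, push the pot with the fingers straight back over the platform until it rests against the scale's upright back stop; do not lift it. Then tare that scale touch-free: with the hand off the pot, point straight down at the round dome sensor on its console with the fingertips about 2 cm above it, stay there for two full seconds without touching it, and take the hand well away. Do not touch or point closely at the other three sensors, and leave everything else on the bench where it is.

Things in the scene. Friction and masses are not known exactly. Their poses are not given: they have to be found in the camera images.
- scale: The grey scale that carries the open steel pot, fixed to the bench; it may be the left or the right one of two identical scales. Origin: on the bench under the platform's centre; +x points from the console (robot side) to the back stop, +y left, z up. Aluminium platform 200 x 200 mm, centred on the origin, top 50 mm above the bench.
- scale_stop (a point): Middle of the back stop's near face, at x = +100 mm, 65 mm up in the scale's frame: an upright plate along the platform's far edge, reaching 30 mm above the platform.
- scale_console (a point): Centre of the console's top on that scale: at x = -137 mm, 36 mm above the bench; 74 mm deep, 200 mm wide, with a flat display in its middle, the round dome sensor on its +y side and the bar sensor on its -y side.
- scale2: The other, identical scale, which carries the white lidded crock; same size and axes as scale. Not to be used.
- pot: Open straight round steel pot, 90 mm outer diameter, 75 mm high, wall 3 mm, 0.2 to 0.42 kg, loose, standing on the scale's platform 35 to 60 mm short of the back stop. Origin: centre of its underside, z up.
- pot_mid (a point): Centre of the open steel pot, half-way up (37.5 mm above its underside). Against the back stop it lies at x = +55 mm in the scale's frame.
- scale_dome: Round black dome sensor, 26 mm in diameter, 9 mm high, rigid, on the console of the scale with the open steel pot. Origin: centre of its underside, at (-137, +68, 36) mm in the scale's frame.
- scale_dome_top (a point): Top of that dome, the thing to point at; it notices fingertips pointing down whose middle is within 1 cm sideways of it and up to 4 cm above it.
- scale_bar: Black bar-shaped sensor, 12 x 36 mm, 6 mm high, on the same console at (-137, -68, 36) mm in the scale's frame. Not to be used.
- scale_bar_top (a point): Top of that bar sensor.
- scale2_dome: Round dome sensor of the other scale. Not to be used.
- scale2_dome_top (a point): Top of the other scale's dome sensor.
- scale2_bar: Bar sensor of the other scale. Not to be used.
- scale2_bar_top (a point): Top of the other scale's bar sensor.
- crock_mid (a point): Centre of the white lidded crock, 92 mm in diameter, 98 mm high, on scale2's platform.
- shaker_mid (a point): Centre of the steel shaker, 56 mm in diameter, 100 mm high, on the bench between the scales.
- ramekin_mid (a point): Centre of the white ramekin, 68 mm in diameter, 45 mm high, on the bench between the scales.
- squeeze_mid (a point): Centre of the white squeeze bottle, 58 mm in diameter, 180 mm high, at the left of the scales.
- jar_mid (a point): Centre of the amber jar, 70 mm in diameter, 100 mm high, at the right of the scales.
- spoon_mid (a point): The steel spoon, 240 mm long, lying on the bench at the left.
- tub_mid (a point): Centre of the open steel bowl, 100 mm in diameter, 80 mm high, at the right.
Things that resemble listed ones, but are neither listed nor needed, are in the scene too. What is shaped like the pot but blue is not meant.

How it is judged:
On the way, in this order (a step that is already met when the one before it is completed fails the run):
1. the open steel pot stands against the back stop and the robot has let go of it (x of pot_mid in the frame of scale between 0.047 and 0.062 m and y of pot_mid in the frame of scale between -0.06 and 0.06 m and z of pot_mid in the frame of scale between 0.082 and 0.093 m and angle between pot_mid's own z axis and vertical below 0.1 rad and linear speed of pot below 0.02 m/s and contact force between pot and the fingers below 0.2 N and contact force between pot and the arm below 0.2 N), for 0.2 s.
2. the fingertips hover just above the round dome of that scale, for over 1.5 s (horizontal distance between the grasp point and scale_dome_top below 0.016 m and z of the grasp point in the frame of scale_dome_top between 0.012 and 0.075 m and x of pot_mid in the frame of scale between 0.047 and 0.062 m and y of pot_mid in the frame of scale between -0.06 and 0.06 m and z of pot_mid in the frame of scale between 0.082 and 0.093 m and angle between pot_mid's own z axis and vertical below 0.1 rad and linear speed of pot below 0.02 m/s), for 1.5 s.
At the end, for the whole second after the job is handed in: The open steel pot stands upright and at rest on its scale's platform within 8 mm of the back stop, after the fingertips' hover over the round dome (grasp point within 16 mm sideways, 12 to 75 mm above its top, over 1.5 s), and the hand is more than 100 mm from the dome (x of pot_mid in the frame of scale between 0.047 and 0.062 m and y of pot_mid in the frame of scale between -0.06 and 0.06 m and z of pot_mid in the frame of scale between 0.082 and 0.093 m and angle between pot_mid's own z axis and vertical below 0.1 rad and linear speed of pot below 0.02 m/s and distance between the grasp point and scale_dome_top above 0.1 m); the robot touches nothing.
It fails at once if a sensor of either scale is touched (contact force between any of scale_dome, scale_bar, scale2_dome, scale2_bar and the fingers above 0.3 N or contact force between any of scale_dome, scale_bar, scale2_dome, scale2_bar and the arm above 0.3 N).
It fails at once if the fingertips point closely (within 20 mm sideways, about 3 cm above) at one of the other three sensors ((horizontal distance between the grasp point and scale_bar_top below 0.02 m and z of the grasp point in the frame of scale_bar_top below 0.05 m) or (horizontal distance between the grasp point and scale2_dome_top below 0.02 m and z of the grasp point in the frame of scale2_dome_top below 0.05 m) or (horizontal distance between the grasp point and scale2_bar_top below 0.02 m and z of the grasp point in the frame of scale2_bar_top below 0.05 m)).
It fails at once if the pot is lifted off the platform (over 12 mm) or tipped (over 0.35 rad) (z of pot_mid in the frame of scale above 0.0995 m or angle between pot_mid's own z axis and vertical above 0.35 rad).
It fails at once if another thing on the bench is moved by more than 25 mm (distance of any of crock_mid, shaker_mid, ramekin_mid, squeeze_mid, jar_mid, spoon_mid, tub_mid from where it was at the start of the episode above 0.025 m).
It also fails if it takes over 46 s, if anything falls off the work surface, if the arm or the gripper's body presses on something with over 40 N, if the wrist force passes 120 N, or if a joint passes its speed limit or range.

## Working session

There is one attempt and no reset: what is moved stays moved. The work goes in short steps, Python scripts to look and compute and a tool call to move; the robot and the scene stay as the last step left them, time stands still between calls to the robot, and variables do not carry over. Pictures are saved under pics/ and viewed, at most 10 in all, crops included, and the job is handed in when it is done.

Besides the shell and the picture viewer there is one more tool, called after ">>>" as name(argument=value, ...) on one line, values as JSON. carry_out: Moves the arm, as the interface text tells. Its arguments: {"type":"object","properties":{"moves":{"type":"array","items":{"type":"array","items":{"type":"number"}}},"force":{"type":"number"}},"required":["moves"]}

```bash
mkdir -p pics; python3 - <<'E'
from bench import r
import cv2
o=r.get_obs();print({k:o[k] for k in('clock','tcp_pos','orientation','contact_force','grip_width')})
for n in('scene','top'):
    cv2.imwrite(f'pics/{n}0.png',r.grab_frame(n)[:,:,::-1]);print(n,r.calibration(n))
E
```

```text
{'clock': 0.0, 'tcp_pos': array([ 0.25014231, -0.6266237 ,  0.40372588]), 'orientation': array([-3.08338125e+00, -5.92747326e-01,  7.71218813e-04]), 'contact_force': array([ 0.2433079 , -0.22780258, -0.66393424]), 'grip_width': 0.08571268295959973}
scene {'fx': 530.4008082752147, 'fy': 530.4008082752147, 'cx': 316.38754151770394, 'cy': 231.08539923103945, 'rvec': array([ 1.80864561,  1.82955065, -0.67646491]), 'tvec': array([ 0.00247781, -0.33721832,  1.67263976])}
top {'fx': 539.4763365293061, 'fy': 539.4763365293061, 'cx': 324.3906672914735, 'cy': 239.05183860631547, 'rvec': array([ 2.15342329, -2.18649001,  0.10296074]), 'tvec': array([0.04475322, 0.54974962, 1.28519182])}
```

View pics/top0.png

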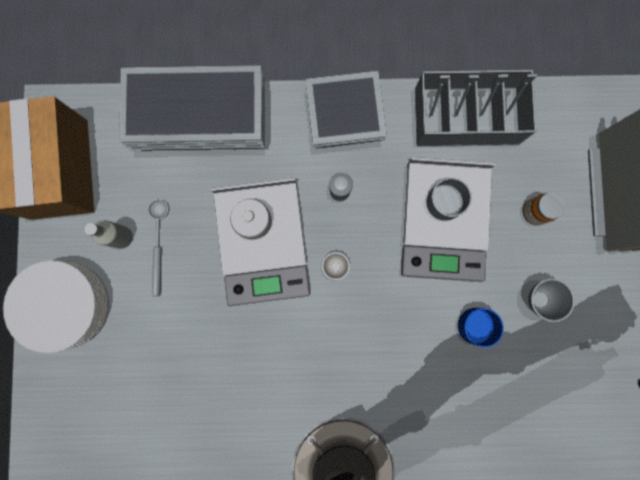

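View pics/scene0.png

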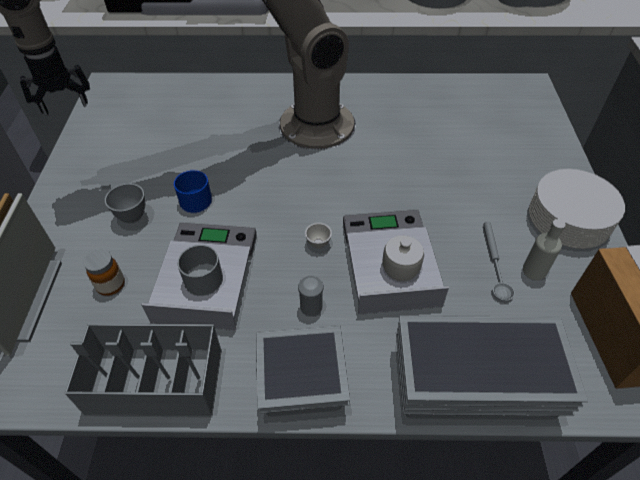

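The top view shows the right scale with the open steel pot at about (448,199), its dome at (416,262), its display at (445,264) and its bar at (473,265). The left scale, with the crock at (250,217), is scale2.

Candidates for the pot in the top view:
- **(448,199):** grey, open and straight-walled, standing on a scale platform. This fits the description.
- **(551,299):** the steel bowl on the bench.
- **(481,326):** shaped like the pot but blue.

I'll measure this one and confirm it in an enlarged crop.

```bash
cat > h.py <<'E'
import numpy as np, cv2
def cam(c):
    R=cv2.Rodrigues(np.array(c['rvec']))[0]; t=np.array(c['tvec']).ravel()
    K=np.array([[c['fx'],0,c['cx']],[0,c['fy'],c['cy']],[0,0,1]]); return K,R,t
def ray(c,p):
    K,R,t=cam(c); d=R.T@np.linalg.solve(K,[p[0],p[1],1.]); return -R.T@t,d/np.linalg.norm(d)
def plane(c,p,z):
    o,d=ray(c,p); return o+d*(z-o[2])/d[2]
def tri(c1,p1,c2,p2):
    A=np.zeros((3,3));b=np.zeros(3);L=[ray(c1,p1),ray(c2,p2)]
    for o,d in L:
        M=np.eye(3)-np.outer(d,d);A+=M;b+=M@o
    x=np.linalg.solve(A,b); return x,[np.linalg.norm((np.eye(3)-np.outer(d,d))@(x-o)) for o,d in L]
def blobs(m,roi,amin=15):
    x0,y0,x1,y1=roi; n,_,s,c=cv2.connectedComponentsWithStats(m[y0:y1,x0:x1].astype(np.uint8))
    return [(round(c[i][0]+x0,1),round(c[i][1]+y0,1),int(s[i][4])) for i in range(1,n) if s[i][4]>=amin]
E
python3 - <<'E'
from h import *
for n,roi in(('top',(400,235,500,290)),('scene',(165,220,262,250))):
    im=cv2.imread(f'pics/{n}0.png').astype(int);B,G,R=im[...,0],im[...,1],im[...,2]
    print(n,'green',blobs((G>R+40)&(G>B+40),roi),'dark',blobs(im.max(2)<50,roi,8))
a=cv2.imread('pics/top0.png')[145:290,395:500];b=cv2.imread('pics/scene0.png')[215:330,140:265]
a=cv2.resize(a,None,fx=4,fy=4,interpolation=2)[:480];b=cv2.resize(b,(380,480),interpolation=2)
cv2.imwrite('pics/crop1.png',np.hstack([a[:,:],b]))
E
```

```text
top green [(np.float64(444.4), np.float64(263.0), 352)] dark [(np.float64(415.9), np.float64(261.0), 63), (np.float64(472.9), np.float64(264.9), 39)]
scene green [(np.float64(213.9), np.float64(234.6), 217)] dark [(np.float64(213.5), np.float64(237.1), 73), (np.float64(186.9), np.float64(232.3), 60), (np.float64(253.4), np.float64(241.4), 39), (np.float64(240.5), np.float64(236.4), 67), (np.float64(193.9), np.float64(248.1), 14), (np.float64(207.2), np.float64(248.2), 8)]
```

View pics/crop1.png

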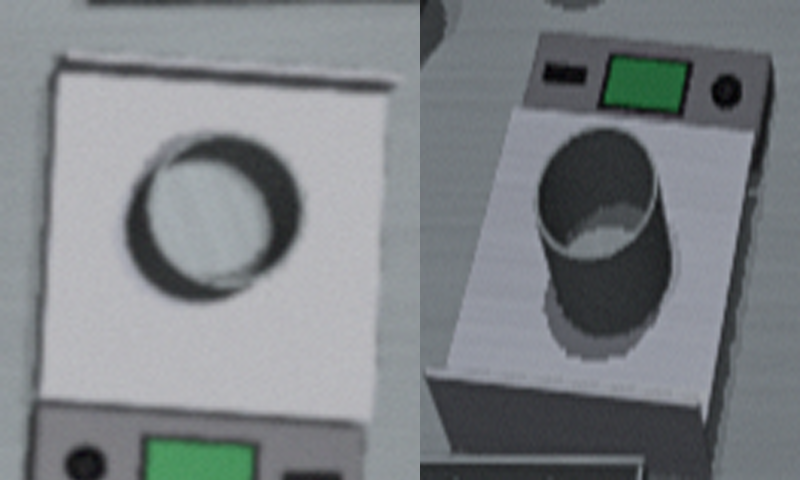

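The crop confirms it: the grey, open, straight-walled pot stands on the right scale, short of the stop, with the round dome on the left of the console seen from the robot. I'll triangulate from both views.

```bash
python3 - <<'E'
from h import *
from bench import r
T,S=r.calibration('top'),r.calibration('scene')
for n,a,b in(('dome',(415.9,261),(240.5,236.4)),('bar',(472.9,264.9),(186.9,232.3)),('disp',(444.4,263),(213.9,234.6)),('rim',(448.6,199),(198.6,261.7))):
    x,e=tri(T,a,S,b); print(n,x.round(4),np.round(e,4))
d=plane(T,(415.9,261),.042);b=plane(T,(472.9,264.9),.040);print('plane',d,b,np.linalg.norm(d-b))
y=(d-b)[:2];yaw=np.arctan2(-y[0],y[1]);print('yaw',yaw)
ux=np.array([np.cos(yaw),np.sin(yaw)]);uy=np.array([-ux[1],ux[0]])
o=(d+b)[:2]/2+.137*ux;print('origin',o,'stop',o+.1*ux)
K,R,t=cam(T);print('cam',-R.T@t)
# stop top edge ends in top view, and pot contact with platform (scene)
for p in((409.5,159),(493.5,164.5)): print('stop end',plane(T,p,.08))
p=plane(T,(448.6,199),.125);v=p[:2]-o;print('pot rim top view',p,'scale frame',v@ux,v@uy)
p=plane(S,(198.6,261.7),.125);v=p[:2]-o;print('pot rim scene',p,'scale frame',v@ux,v@uy)
print('tool',cv2.Rodrigues(r.get_obs()['orientation'])[0].round(3))
E
```

```text
dome [ 0.493  -0.1838  0.0389] [0.0014 0.0014]
bar [ 0.4816 -0.32    0.0398] [0.0016 0.0016]
disp [ 0.4872 -0.2517  0.0383] [0.0011 0.0011]
rim [ 0.6296 -0.2521  0.1147] [0.0032 0.0032]
plane [ 0.49274574 -0.18183663  0.042     ] [ 0.48143069 -0.31825267  0.04      ] 0.13689910746603834
yaw -0.08275569069008781
origin [ 0.62361936 -0.26136924] stop [ 0.72327713 -0.26963537]
cam [0.42245859 0.03367612 1.33279413]
stop end [ 0.73238514 -0.16798684  0.08      ]
stop end [ 0.71597687 -0.36591308  0.08      ]
pot rim top view [ 0.62753406 -0.24640076  0.125     ] scale frame 0.0026639885881892156 0.015240843795062168
pot rim scene [ 0.63700117 -0.25233941  0.125     ] scale frame 0.012589596234442217 0.010105081499337584
tool [[ 0.929  0.371 -0.001]
 [ 0.371 -0.929  0.001]
 [-0.    -0.002 -1.   ]]
```

>>> carry_out(moves=[[0.045,-0.026,0,0.1,0.04],[0.09,-0.052,0,0.2,0.04],[0.133,-0.077,0,0.3,0.04],[0.176,-0.101,0,0.4,0.04],[0.219,-0.126,0,0.463,0.04],[0.262,-0.151,0,0.463,0.04],[0.305,-0.176,0,0.463,0.04],[0.345,-0.199,0,0.463,0.04]], force=20)

```text
clock: 0.9
tcp_pos: [0.4978, -0.3121, 0.4045]
orientation: [-3.139, 0.13, 0.001]
contact_force: [0.5, 0.3, 0.4]
grip_width: 0.0397
gripper_force: 0.0
```

```bash
cat > g.py <<'E'
import sys; from h import *; from bench import r
O=np.array([.6245,-.2625]);yaw=-.083
ux=np.array([np.cos(yaw),np.sin(yaw)]);uy=np.array([-ux[1],ux[0]])
def state(tx=None,ty=None,tipz=None):
    o=r.get_obs();R=cv2.Rodrigues(o['orientation'])[0];g=o['tcp_pos']+.155*R[:,2];v=g[:2]-O
    print('t',round(o['clock'],2),'grasp world',g.round(4),'scale',(v@ux).round(4),(v@uy).round(4),'tip z',(o['tcp_pos']+.173*R[:,2])[2].round(4),'xyaw',np.arctan2(R[1,0],R[0,0]).round(3),'F',o['contact_force'].round(1),'w',round(float(o['grip_width']),4))
    if tx is not None:
        w=O+tx*ux+ty*uy; d=np.array([*(w-g[:2]),tipz-(o['tcp_pos']+.173*R[:,2])[2]]); print('move',(R.T@d).round(4))
E
python3 -c "
from g import *
state(-.075,.01,.23)"
```

```text
t 0.9 grasp world [ 0.4978 -0.3121  0.2495] scale -0.1222 -0.0599 tip z 0.2315 xyaw -0.083 F [0.5 0.3 0.4] w 0.0397
move [ 0.0472 -0.0699  0.0015]
```

>>> carry_out(moves=[[0.02,-0.03,0,0,0.04],[0.035,-0.055,0,0,0.04],[0.047,-0.07,0,0,0.04],[0.047,-0.07,0,0,0.04],[0.047,-0.07,0,0,0.04],[0.047,-0.07,0,0,0.04],[0.047,-0.07,0,0,0.04],[0.047,-0.07,0,0,0.04]])

```text
clock: 1.7
tcp_pos: [0.5489, -0.2493, 0.4047]
orientation: [3.138, -0.133, -0.0]
contact_force: [-1.1, 0.8, 0.3]
grip_width: 0.0401
gripper_force: 0.0
```

```bash
python3 -c "
from g import *
state(-.075,.01,.075)
c=r.calibration('wrist');cv2.imwrite('pics/w1.png',r.grab_frame('wrist')[:,:,::-1])
import json;json.dump({k:np.array(v).tolist() for k,v in c.items()},open('w1.json','w'))"
```

```text
t 1.7 grasp world [ 0.5489 -0.2494  0.2497] scale -0.0764 0.0068 tip z 0.2317 xyaw -0.085 F [-1.1  0.8  0.3] w 0.0401
move [ 0.0014 -0.0032  0.1567]
```

View pics/w1.png

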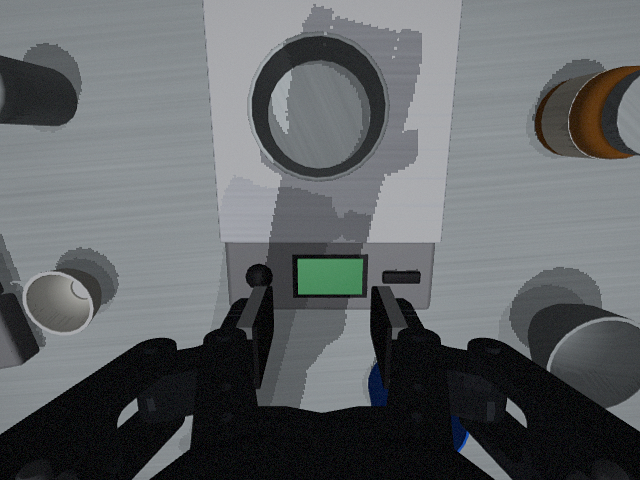

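The wrist view shows the pot rim centred at about (318,106), the dome at (259,275), the bar at (401,277) and the platform edge at row 242.

```bash
python3 -c "
from g import *
import json;c=json.load(open('w1.json'))
T=r.calibration('top')
f=lambda n,w:print(n,w.round(4),((w[:2]-O)@ux).round(4),((w[:2]-O)@uy).round(4))
for n,p,z in(('rim',(318.5,106.5),.125),('rimnear',(318,181),.125),('rimL',(247,107),.125),('rimR',(390,107),.125),('dome',(259,275),.042),('bar',(401,277),.04),('disp',(330,276),.037)): f(n,plane(c,p,z))
x,e=tri(c,(318.5,106.5),T,(448.6,199));f('tri rim',x);print(e)
x,e=tri(c,(259,275),T,(415.9,261));f('tri dome',x);print(e)"
```

```text
rim [ 0.6338 -0.2543  0.125 ] 0.0086 0.0089
rimnear [ 0.5876 -0.25    0.125 ] -0.0378 0.0094
rimL [ 0.6373 -0.2097  0.125 ] 0.0083 0.0537
rimR [ 0.6297 -0.2989  0.125 ] 0.0082 -0.0359
dome [ 0.4955 -0.1854  0.042 ] -0.135 0.0662
bar [ 0.4813 -0.319   0.04  ] -0.138 -0.0682
disp [ 0.4869 -0.2519  0.037 ] -0.138 -0.0008
tri rim [ 0.6354 -0.2548  0.0866] 0.0102 0.0086
[np.float64(0.0013975715685440014), np.float64(0.0013975715685437692)]
tri dome [ 0.4929 -0.1834  0.0342] -0.1377 0.0679
[np.float64(0.0003932870439488093), np.float64(0.0003932870439487357)]
```

>>> carry_out(moves=[[0,-0.002,0.03,0,0.04],[0,-0.002,0.07,0,0.04],[0,-0.002,0.11,0,0.04],[0,-0.002,0.14,0,0.04],[0,-0.002,0.155,0,0.04],[0,-0.002,0.155,0,0.04],[0.01,-0.002,0.155,0,0.04],[0.02,-0.002,0.155,0,0.04]])

```text
clock: 2.55
tcp_pos: [0.5713, -0.2485, 0.2518]
orientation: [3.138, -0.131, 0.006]
contact_force: [0.6, 1.2, 0.4]
grip_width: 0.04
gripper_force: 0.0
```

>>> carry_out(moves=[[0.006,0,0,0,0.04],[0.012,0,0,0,0.04],[0.018,0,0,0,0.04],[0.024,0,0,0,0.04],[0.03,0,0,0,0.04],[0.035,0,0,0,0.04],[0.039,0,0,0,0.04],[0.042,0,0,0,0.04]])

```text
clock: 3.35
tcp_pos: [0.6118, -0.2514, 0.2496]
orientation: [-3.139, 0.13, 0.0]
contact_force: [-2.4, 0.1, 1.9]
grip_width: 0.0398
gripper_force: 0.4
```

```bash
python3 -c "
from g import *
state(.004,.007,.075)
c=r.calibration('wrist');cv2.imwrite('pics/w2.png',r.grab_frame('wrist')[:,:,::-1])
import json;json.dump({k:np.array(v).tolist() for k,v in c.items()},open('w2.json','w'))"
```

```text
t 3.35 grasp world [ 0.6118 -0.2514  0.0946] scale -0.0136 0.01 tip z 0.0766 xyaw -0.083 F [-2.4  0.1  1.9] w 0.0398
move [0.0176 0.003  0.0016]
```

View pics/w2.png

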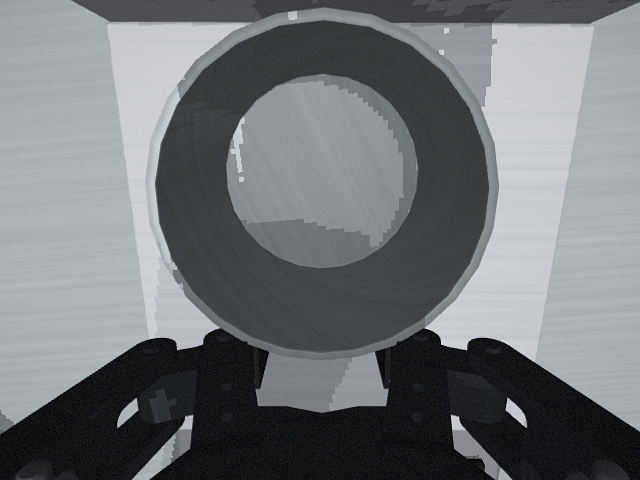

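The pot sits squarely against the two fingers, with its rim centred at about (323,184). The foot of the back stop is still visible at row 23, so there is some way left to push.

```bash
python3 -c "
from g import *
import json;c=json.load(open('w2.json'))
f=lambda n,w:print(n,w.round(4),((w[:2]-O)@ux).round(4),((w[:2]-O)@uy).round(4))
f('rim',plane(c,(323,184),.125));f('near',plane(c,(323,358),.125));f('far',plane(c,(323,10),.125));f('stopL',plane(c,(110,23),.05));f('stopR',plane(c,(592,23),.05))"
```

```text
rim [ 0.6668 -0.256   0.125 ] 0.0416 0.01
near [ 0.6182 -0.252   0.125 ] -0.0072 0.0099
far [ 0.7048 -0.2591  0.125 ] 0.0798 0.01
stopL [ 0.7291 -0.1756  0.05  ] 0.097 0.0952
stopR [ 0.713  -0.3683  0.05  ] 0.097 -0.0981
```

>>> carry_out(moves=[[0.002,0,0,0,0.04],[0.005,0,0,0,0.04],[0.008,0,0,0,0.04],[0.01,0,0,0,0.04],[0.012,0,0,0,0.04],[0.013,0,0,0,0.04],[0.014,0,0,0,0.04],[0.014,0,0,0,0.04]])

```text
clock: 4.2
tcp_pos: [0.6256, -0.2526, 0.2497]
orientation: [3.139, -0.131, 0.0]
contact_force: [-0.9, 0.6, 0.0]
grip_width: 0.04
gripper_force: 0.1
```

>>> carry_out(moves=[[0.001,0,0,0,0.04],[0.001,0,0,0,0.04],[0.002,0,0,0,0.04],[0.002,0,0,0,0.04],[0.003,0,0,0,0.04],[0.003,0,0,0,0.04],[0.003,0,0,0,0.04],[0.003,0,0,0,0.04]])

```text
clock: 5.0
tcp_pos: [0.6285, -0.2529, 0.2497]
orientation: [3.139, -0.131, 0.0]
contact_force: [-1.1, -0.3, 0.0]
grip_width: 0.0401
gripper_force: 0.0
```

>>> carry_out(moves=[[0.001,0,0,0,0.04],[0.001,0,0,0,0.04],[0.002,0,0,0,0.04],[0.002,0,0,0,0.04],[0.003,0,0,0,0.04],[0.003,0,0,0,0.04],[0.003,0,0,0,0.04],[0.003,0,0,0,0.04]])

```text
clock: 5.8
tcp_pos: [0.6301, -0.2532, 0.2495]
orientation: [-3.138, 0.131, 0.007]
contact_force: [-9.2, 1.9, 5.2]
grip_width: 0.04
gripper_force: 1.9
```

The force rose to 9 N and the hand stopped following its command, so the pot is against the stop. I'll back off slowly, then lift.

>>> carry_out(moves=[[-0.002,0,0,0,0.04],[-0.005,0,0,0,0.04],[-0.012,0,0,0,0.04],[-0.025,0,0,0,0.04],[-0.04,0,0,0,0.04],[-0.055,0,0,0,0.04],[-0.065,0,0,0,0.04],[-0.07,0,0,0,0.04]])

```text
clock: 6.6
tcp_pos: [0.5609, -0.2474, 0.2499]
orientation: [3.139, -0.131, 0.0]
contact_force: [-0.1, -0.3, -0.2]
grip_width: 0.0402
gripper_force: 0.0
```

>>> carry_out(moves=[[0,0,-0.03,0,0.02],[0,0,-0.07,0,0.0],[0,0,-0.11,0,0.0],[0,0,-0.14,0,0.0],[0,0,-0.155,0,0.0],[0,0,-0.155,0,0.0],[0,0,-0.155,0,0.0],[0,0,-0.155,0,0.0]])

```text
clock: 7.4
tcp_pos: [0.5612, -0.2471, 0.4024]
orientation: [-3.138, 0.13, 0.005]
contact_force: [0.1, 0.9, -0.8]
grip_width: -0.0002
gripper_force: 0.0
```

```bash
python3 -c "
from g import *
state(-.137,.068,.125)
c=r.calibration('wrist');cv2.imwrite('pics/w3.png',r.grab_frame('wrist')[:,:,::-1])
import json;json.dump({k:np.array(v).tolist() for k,v in c.items()},open('w3.json','w'))"
```

```text
t 7.4 grasp world [ 0.5607 -0.2469  0.2474] scale -0.0649 0.0102 tip z 0.2294 xyaw -0.083 F [ 0.1  0.9 -0.8] w -0.0002
move [-0.0717 -0.0577  0.1047]
```

View pics/w3.png

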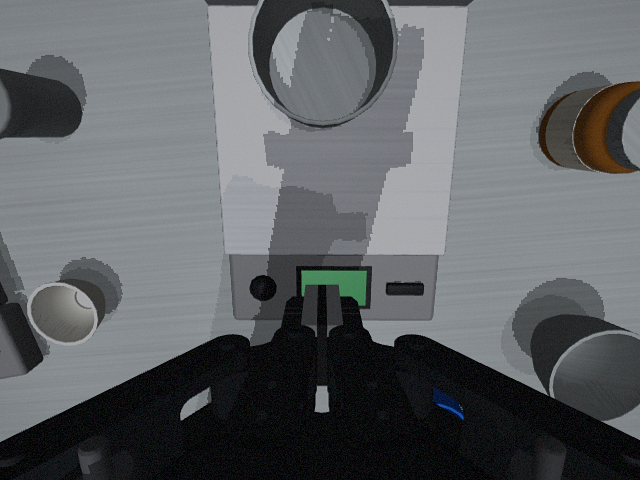

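The pot's near rim edge is at (322,126), close up to the stop. The dome, fully visible, is at (263,288).

```bash
python3 -c "
from g import *
import json;c=json.load(open('w3.json'));T=r.calibration('top')
f=lambda n,w:print(n,w.round(4),((w[:2]-O)@ux).round(4),((w[:2]-O)@uy).round(4))
n=plane(c,(322,126),.125);f('near(+45=centre)',n)
f('dome',plane(c,(263,288),.042));f('bar',plane(c,(405,288),.04))
x,e=tri(c,(263,288),T,(415.9,261));f('tri',x);print(e)
cv2.imwrite('pics/top2.png',r.grab_frame('top')[:,:,::-1])
cv2.imwrite('pics/crop2.png',cv2.resize(cv2.imread('pics/top2.png')[145:290,395:500],None,fx=4,fy=4,interpolation=2))"
```

```text
near(+45=centre) [ 0.6333 -0.2527  0.125 ] 0.0079 0.0105
dome [ 0.4939 -0.1852  0.042 ] -0.1366 0.0662
bar [ 0.4819 -0.3194  0.04  ] -0.1373 -0.0686
tri [ 0.4924 -0.1835  0.0369] -0.1382 0.0678
[np.float64(0.0009593601363429182), np.float64(0.0009593601363428873)]
```

View pics/crop2.png

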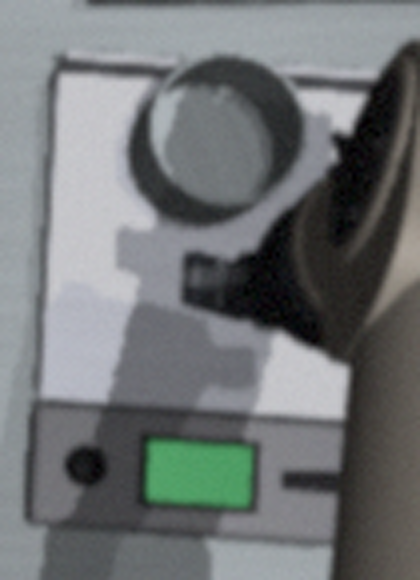

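The pot rests against the stop, with its centre at about x = 0.053. Next I'll move over the dome and descend partway.

>>> carry_out(moves=[[-0.025,-0.02,0,0,0],[-0.05,-0.04,0,0,0],[-0.072,-0.057,0,0,0],[-0.072,-0.057,0.03,0,0],[-0.072,-0.057,0.07,0,0],[-0.072,-0.057,0.1,0,0],[-0.072,-0.057,0.12,0,0],[-0.072,-0.057,0.12,0,0]])

```text
clock: 8.3
tcp_pos: [0.4932, -0.1841, 0.2813]
orientation: [-3.137, 0.13, 0.011]
contact_force: [-0.2, -0.4, 0.4]
grip_width: -0.0001
gripper_force: 0.0
```

```bash
python3 -c "
from g import *
state(-.137,.067,.065)"
```

```text
t 8.3 grasp world [ 0.4921 -0.1838  0.1263] scale -0.1384 0.0674 tip z 0.1083 xyaw -0.083 F [-0.2 -0.4  0.4] w -0.0001
move [0.0017 0.0005 0.0433]
```

>>> carry_out(moves=[[0.001,0,0.015,0,0],[0.001,0,0.03,0,0],[0.001,0,0.038,0,0],[0.001,0,0.042,0,0],[0.001,0,0.042,0,0],[0.001,0,0.042,0,0],[0.001,0,0.042,0,0],[0.001,0,0.042,0,0]])

```text
clock: 9.1
tcp_pos: [0.4958, -0.1847, 0.2432]
orientation: [3.139, -0.131, 0.001]
contact_force: [-1.1, -0.5, 0.5]
grip_width: 0.0003
gripper_force: 0.0
```

```bash
python3 -c "
from g import *
state(-.137,.067,.065)
a=r.grab_frame('scene')[200:275,195:295,::-1];cv2.imwrite('pics/crop3.png',cv2.resize(a,None,fx=6,fy=6,interpolation=2))"
```

```text
t 9.1 grasp world [ 0.496  -0.1847  0.0882] scale -0.1345 0.0668 tip z 0.0702 xyaw -0.083 F [-1.1 -0.5  0.5] w 0.0003
move [-0.0025 -0.0002  0.0052]
```

View pics/crop3.png

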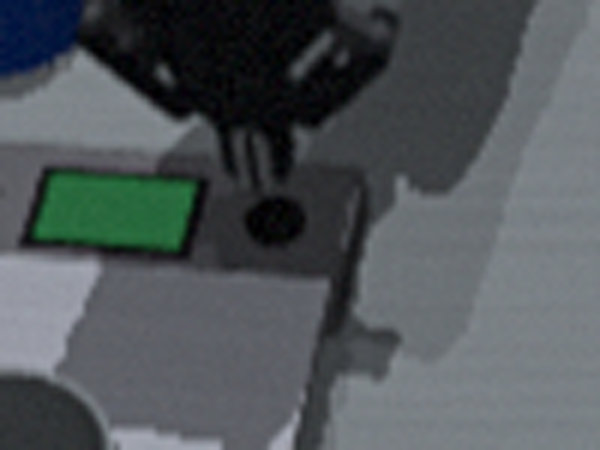

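The closed fingertips sit just above the dome, which is at crop (275,220), clear of it and centred. I'll go about 4 mm lower and hold for more than two seconds.

>>> carry_out(moves=[[-0.002,0,0.004,0,0],[-0.002,0,0.004,0,0],[-0.002,0,0.004,0,0],[-0.002,0,0.004,0,0],[-0.002,0,0.004,0,0],[-0.002,0,0.004,0,0],[-0.002,0,0.004,0,0],[-0.002,0,0.004,0,0]])

```text
clock: 9.95
tcp_pos: [0.4937, -0.1845, 0.2387]
orientation: [3.139, -0.131, 0.0]
contact_force: [-0.2, 0.3, 0.2]
grip_width: -0.0002
gripper_force: 0.0
```

>>> carry_out(moves=[[0,0,0,0,0],[0,0,0,0,0],[0,0,0,0,0],[0,0,0,0,0],[0,0,0,0,0],[0,0,0,0,0],[0,0,0,0,0],[0,0,0,0,0]])

```text
clock: 10.75
tcp_pos: [0.4937, -0.1845, 0.2387]
orientation: [-3.139, 0.131, 0.0]
contact_force: [-1.0, 0.8, -0.4]
grip_width: 0.0001
gripper_force: 0.0
```

>>> carry_out(moves=[[0,0,0,0,0],[0,0,0,0,0],[0,0,0,0,0],[0,0,0,0,0],[0,0,0,0,0],[0,0,0,0,0],[0,0,0,0,0],[0,0,0,0,0]])

```text
clock: 11.55
tcp_pos: [0.4937, -0.1845, 0.2387]
orientation: [3.139, -0.131, -0.0]
contact_force: [-0.1, -0.2, -0.1]
grip_width: 0.0002
gripper_force: 0.0
```

>>> carry_out(moves=[[0,0,0,0,0],[0,0,0,0,0],[0,0,0,0,0],[0,0,0,0,0],[0,0,0,0,0],[0,0,0,0,0],[0,0,0,0,0],[0,0,0,0,0]])

```text
clock: 12.35
tcp_pos: [0.4937, -0.1845, 0.2387]
orientation: [3.139, -0.131, 0.0]
contact_force: [-0.6, -0.6, -0.4]
grip_width: -0.0001
gripper_force: 0.0
```

```bash
python3 -c "
from g import *
state(-.137,.067,.065)"
```

```text
t 12.35 grasp world [ 0.4937 -0.1845  0.0837] scale -0.1368 0.0669 tip z 0.0657 xyaw -0.083 F [-0.6 -0.6 -0.4] w -0.0001
move [-0.0002 -0.0001  0.0007]
```

>>> carry_out(moves=[[0,0,-0.04,0,0],[0,0,-0.085,0,0],[0,0,-0.13,0,0],[0,0,-0.17,0,0],[0,0,-0.2,0,0],[0,0,-0.21,0,0],[0,0,-0.21,0,0],[0,0,-0.21,0,0]])

```text
clock: 13.15
tcp_pos: [0.4932, -0.1844, 0.4472]
orientation: [-3.138, 0.131, 0.003]
contact_force: [-0.9, 0.0, 0.1]
grip_width: 0.0003
gripper_force: 0.0
```

```bash
python3 -c "
from g import *
state()
cv2.imwrite('pics/end.png',r.grab_frame('scene')[:,:,::-1])"
```

```text
t 13.15 grasp world [ 0.4929 -0.1843  0.2922] scale -0.1376 0.067 tip z 0.2742 xyaw -0.083 F [-0.9  0.   0.1] w 0.0003
```

View pics/end.png

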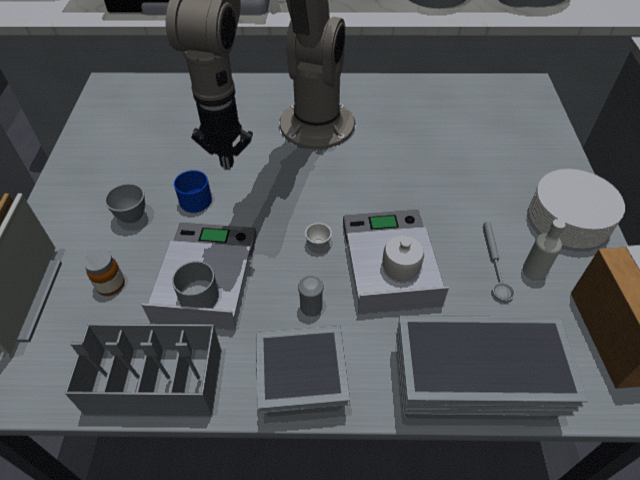

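The pot stands upright against the stop at about (196,285). The hand is well above the console, and nothing else has moved.

```bash
python3 -c "
from bench import r
print(r.hand_in())"
```

```text
the job is handed in; nothing more can be done
None
```

The pot was pushed against the back stop, the dome was hovered over for more than two seconds without a touch, the hand was taken about 25 cm above the dome, and the job was handed in; no verdict was shown.

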